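Clamp the heatsink board until the ratchet knob clicks

ROBOT

A 6-joint arm with a two-finger parallel gripper is mounted at the origin on the work surface. World frame = base frame: x ahead of the robot, y to its left, z up, the work surface at z = 0. Lengths are in mm, angles in rad, forces in N, time in s.
With the tool pointing down it reaches from about 350 to 725 mm from the base axis. Payload 6 kg.
Tool frame: the origin (TCP) lies on the mounting face of the last link; the fingertips stand 173 mm ahead of it and the grasp point (between the pads) lies 155 mm ahead of it; z points along the fingers, x is the direction in which the jaws open and shut, and the axes are right-handed (so a half turn about z gives the same grasp; the last joint's range is limited). The gripper opens to 85 mm and grips with 20 to 120 N. Pads are 22 mm wide; open, the fingers measure 114 mm over their backs; the gripper's body (76 mm by 85 mm) begins 54 mm behind the grasp point. The pads swing forward as they close: fully open they stand 13 mm farther back than shut.
Start: joints at [1.449, 0.04, 0.085, 0, -1.615, -0.334], TCP at [264.082, 538.753, 404.661] pointing down, gripper open.
Joint ranges: [-2.56, 2.56], [-1.29, 2.01], [-1.08, 1.49], [-3.29, 1.98], [-2.81, -0.18], [-2.99, 2.99]. Speed limits (rad/s): [2.57, 2.57, 3.01, 3.14, 3.14, 3.14].

INTERFACE

Orientations are given as a unit quaternion [x, y, z, w].
In Python, from cell import observe, viewer, job gives the robot as it stands.
- The arm moves only by the shell command python3 -m inch 'ROWS' [FORCE]. ROWS is JSON, a list of rows, each a list of 3 entries, a list of its own where there are three numbers: the shift along the world's x, y, z in m, then the turn, a rotation vector about the world's x, y, z in degrees, then the finger opening in m, from 0 to 0.0854. A call has 1 to 5 rows; each row is the pose to reach, as a shift and turn from the pose commanded when the call began; what a row does not reach only later rows make up. A row lasts 1/8 s, in which the tool goes at most 62.5 mm and 10.7 degrees, less where a joint would pass 70% of its speed; a pose out of reach is approached as far as the arm can. A call with a gripper value outside its range is refused whole. The fingers move at their own pace and stop on an object; FORCE is the grip in N (left out, the last holds). Time passes only in rows, so rows that repeat a pose let the fingers close. It gives the time, the measured TCP pose, the force and the opening at its end, in the units of the state.
- observe(): the state, without advancing time (a new reading comes with each control period).
- viewer.grab_frame(name): name is "scene" or "top" or "wrist"; returns the picture (400x640x3 uint8, red, green, blue); there is no depth.
- viewer.calibration(name): a dict with "intrinsics" (3x3 intrinsics, pixels), "R" (3x3) and "t" (3): a world point X has camera coordinates R X + t; the wrist camera has in their place "mount" (4x4, takes a point from camera to tool coordinates, whose origin is the TCP and whose axes are the tool frame's). Camera axes: x right, y down, z forward; pixel columns grow to the right and rows downward; lengths in mm; the calibration is good to about 2 mm. The wrist camera is an equidistant fisheye: a pixel r from the principal point sees the ray r / f radians off the axis. A picture is of the moment at which its call begins: read the wrist's pose just before it. calibration takes no time and is no camera call.
- job.hand_in(): hands the job in, once; it reports no verdict.
The state is a dict: "clock": time; "q": joint angles; "joint_vel": joint speeds; "tau": joint torques, N m; "ee_pos": TCP position; "eef_rot": TCP orientation; "wrist_force": force on the tool from outside, world axes, zero at the start; "wrist_torque": the same for the moment, N m; "grip_width": finger opening in mm.
Only numpy, scipy, OpenCV 4.12 (cv2) and the standard library are available. Lean on these libraries where they do the work, as an engineer would, in place of code of your own. Each camera call takes 0.05 s, during which the arm holds its last target. There are 200 camera calls.

TASK

Pick up the green board that carries the finned black heatsink and lay it flat on the aluminium bed of the clamping jig, in the gap between the red jaw and the blue fence and midway along them, its long edges along the jaws; set it down gently. Then turn the jig's orange knob clockwise until the board is clamped against the fence and the knob's torque limiter clicks and slips: stop at the first click, as a second one wears the ratchet. Let go and leave the other things on the bench where they are.

Things in the scene. Friction and masses are not known exactly. Their poses are not given: they have to be found in the camera images.
- board: Board to clamp: green circuit board on an aluminium base, 100 (x) x 70 (y) x 8 mm, 0.2 to 0.33 kg, with a black finned heatsink centred on top, 30 (x) x 40 (y) mm, 26 mm tall (top 34 mm above the underside): lift it by this, closing along x. Origin: centre of the underside. May go in either way round. Which of the two green boards lies nearer the robot varies.
- jig: Clamping jig, fixed: dark steel base 150 (x) x 250 (y) x 12 mm, a blue gearbox at its -y end (top 48 mm up). The jaws close along y: blue fence at +y, red sliding jaw and knob at -y. Origin: on the underside, below the bed's origin; the knob's vertical axis is at x 0, y -118 mm.
- bed: Aluminium bed of the jig on which the board must lie, 130 (x) x 120 (y) mm, fixed. Origin: middle of its length in x, in the plane of its top face, which is 30 mm above the bench; axes as the jig's.
- fence: Blue fence (fixed jaw), 90 (x) x 20 (y) mm, 18 mm tall on the bed, fixed. Origin: foot of its clamping face, middle of its length; the face looks to -y (to the red jaw); axes as the jig's. The opening to the jaw varies: 7 to 14 mm more than the board's 70 mm.
- jaw_face (a point): Middle of the clamping face of the red sliding jaw (90 x 22 mm, top 17.5 mm above the bed), 9 mm above the bed; the face looks to +y of the jig. The jaw moves to +y as the knob turns clockwise (seen from above), 10 mm per radian, and stays where it is left (friction). It can be wound 30 mm from its start.
- knob_grip (a point): The knob: orange upright bar 46 (x) x 16 (y) mm, 32 mm tall, on a black skirt of 52 mm diameter. Point on the vertical turning axis, 87 mm above the bench, 12 mm below the bar's top, 20 mm above the skirt. x runs along the bar to the white mark: pinch across the 16 mm from above. Clockwise from above closes the jaw: 0 to 2 rad of play, then 0.2 N m winds it (only while moving).
- knob_mark (a point): White mark on top of the bar, 18 mm from the axis along the bar's x, 99 mm above the bench; x axis as the bar's. Board clamped, the torque climbs over some 0.3 rad and the limiter slips at about 0.4 N m, a click each 24 degrees (0.42 rad): torque climbs to the click, then drops to about zero; jaw and disc stand still. Let go, it springs to the nearest click.
- core_slot (a point): Steel disc (10 mm) with a black slot in the middle of the knob's top: far side of the limiter, x along the slot, in line with the white mark at the start. It turns with the knob but stands still while the limiter slips: the angle from slot to mark (clockwise) shows the slip, 24 degrees a click.
- spare: Bystander: green board of the same 100 x 70 x 8 mm, with a flat steel plate and no heatsink. Origin: centre of its underside.
- pump: Bystander: blue and yellow desoldering pump, 230 mm long, 24 mm thick, lying. Origin: underside, near its middle.
- spool: Bystander: blue solder spool, 56 mm diameter, 30 mm high. Origin: centre of its underside.
- driver: Bystander: screwdriver lying on the bench. Origin: underside, near its middle.
- tub: Bystander: clear plastic tub, 100 mm diameter, 75 mm high. Origin: centre of its underside.
- meter: Bystander: yellow multimeter lying flat, 160 x 80 x 35 mm. Origin: centre of its underside.
- smallboard: Bystander: small green board 60 x 35 mm. Origin: centre of its underside.
Not all that is in view belongs to the job. What is shaped like the board but brown or purple is not meant.

How it is judged (in metres and radians):
On the way, in this order (a step that is already met when the one before it is completed fails the run):
1. the board lies flat on the bed between jaw and fence, let go (z of board in the frame of bed between -0.002 and 0.002 m and x of board in the frame of bed between -0.012 and 0.012 m and angle between board's own z axis and vertical below 0.035 rad and contact force between the fingers and board below 0.1 N and y of board in the frame of fence between -0.06 and -0.03 m and angle between the x axis of board and the x axis of jig, either way round below 0.15 rad), for 0.2 s.
2. the jaw presses the board against the fence and the knob has slipped a click clockwise (y of knob_mark in the frame of core_slot below -0.0045 m and contact force between jig and board above 4 N), for 0.1 s.
At the end, for the whole second after the job is handed in: Board flat on the bed (2 mm, 2 deg), within 12 mm of the bed's middle in x, square to the fence (3 deg) and touching it (2.5 mm), jaw and fence each pressing it with over 4 N; limiter slipped one click and no second (14.5 to 40 deg from slot to mark); all released and at rest (all of step 2 and z of board in the frame of bed between -0.002 and 0.002 m and x of board in the frame of bed between -0.012 and 0.012 m and angle between board's own z axis and vertical below 0.035 rad and contact force between the fingers and board below 0.1 N and y of board in the frame of fence between -0.0375 and -0.0325 m and angle between the x axis of board and the x axis of jig, either way round below 0.05 rad and contact force between fence and board above 4 N and linear speed of board below 0.01 m/s and contact force between the fingers and jig below 0.1 N).
It fails at once if the limiter slips a second click (more than 40 degrees) (angle between the x axis of knob_mark and the x axis of core_slot, either way round above 0.7 rad).
It fails at once if the board is pressed onto the bed with more than 40 N (contact force between board and bed above 40 N).
It fails at once if the robot strikes the bed or fence with more than 25 N (contact force between any of the arm, the fingers and bed above 25 N or contact force between any of the arm, the fingers and fence above 25 N).
It fails at once if another thing on the bench is pushed more than 30 mm (distance of any of spare, pump, spool, driver, tub, meter, smallboard from where it was at the start of the episode above 0.03 m).
It also fails if it takes over 72 s, if anything falls off the work surface, if the arm or the gripper's body presses on something with over 40 N, if the wrist force passes 120 N, or if a joint passes its speed limit or range.

## Working session

There is one attempt and no reset: what is moved stays moved. The work goes in short steps, Python scripts to look and compute and a shell command to move; the robot and the scene stay as the last step left them, time stands still between calls to the robot, and variables do not carry over. Pictures are saved under pics/ and viewed, about 8 in all and at most 12, crops included, and the job is handed in when it is done.

```bash
ls; mkdir -p pics; python3 - <<'E'
from cell import observe, viewer
import cv2,json
for n in ["top","scene"]:
    cv2.imwrite(f"pics/{n}0.png",viewer.grab_frame(n)[:,:,::-1])
    c=viewer.calibration(n); print(n,c)
print(viewer.calibration("wrist"))
print(observe())
E
```

```text
pics
top {'intrinsics': array([[430.98586477,   0.        , 317.85249823],
       [  0.        , 430.98586477, 195.87529816],
       [  0.        ,   0.        ,   1.        ]]), 'R': array([[-0.01353078, -0.9998799 ,  0.00755693],
       [-0.99293226,  0.0125448 , -0.11801764],
       [ 0.11790867, -0.00910039, -0.99298274]]), 't': array([   8.37723881,  518.71613761, 1197.783143  ])}
scene {'intrinsics': array([[519.86679913,   0.        , 322.71272787],
       [  0.        , 519.86679913, 196.65966186],
       [  0.        ,   0.        ,   1.        ]]), 'R': array([[-0.08902715,  0.99591524,  0.01506627],
       [ 0.69266162,  0.07277424, -0.7175819 ],
       [-0.71574719, -0.05344844, -0.69631115]]), 't': array([  28.4757879 , -267.16339197, 1734.73934394])}
{'intrinsics': array([[309.70691629,   0.        , 318.39337302],
       [  0.        , 309.70691629, 196.90088921],
       [  0.        ,   0.        ,   1.        ]]), 'mount': array([[ 9.99999357e-01,  1.02439011e-03,  4.87197177e-04,
         1.55542394e+00],
       [-1.12604567e-03,  9.48317604e-01,  3.17320742e-01,
  
[... 174 characters left out ...]
   1.00000000e+00]])}
{'clock': 0.1, 'q': array([ 1.44868514e+00,  4.07739293e-02,  8.39289724e-02, -3.94630494e-04,
       -1.61546567e+00, -3.33689537e-01]), 'joint_vel': array([ 0.0012234 , -0.00190971,  0.00340726,  0.00122307, -0.00066595,
       -0.00046958]), 'tau': array([-5.35022424e-03, -3.69344187e+01,  3.48284304e+01,  6.95163399e+00,
       -4.42304081e-03,  8.14679652e-06]), 'ee_pos': array([264.02531006, 538.77991361, 403.77867155]), 'eef_rot': array([-5.29071726e-01,  8.48576747e-01, -4.65033486e-04, -6.29187169e-04]), 'wrist_force': array([ 0.25491135, -0.51562765, -0.3151207 ]), 'wrist_torque': array([-0.02181356, -0.00595215, -0.02154201]), 'grip_width': 85.48894534320415}
```

View pics/top0.png

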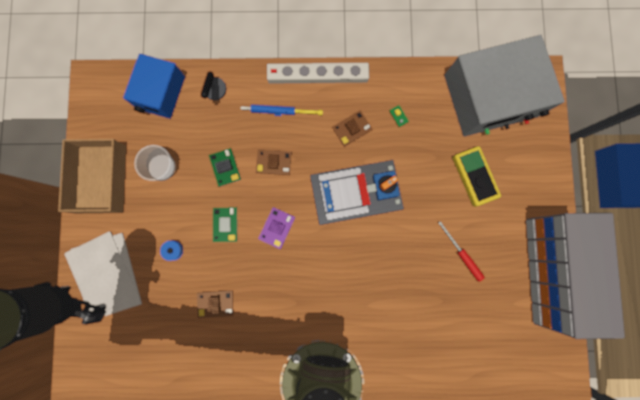

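View pics/scene0.png

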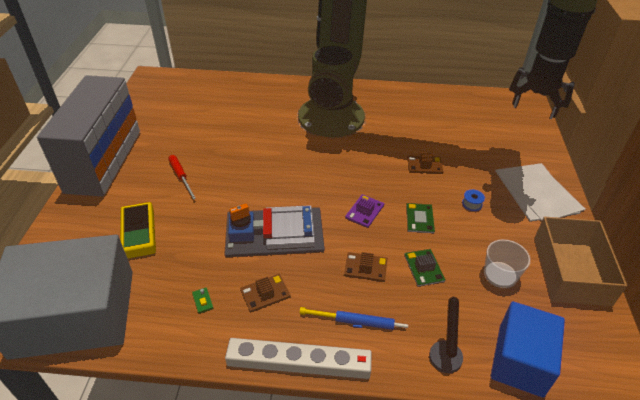

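Candidates for "the board", in top-view pixels:
- green with black block (224,167): my choice
- green with silver plate (225,225): the spare
- brown at (273,161), (351,127) and (215,302)
- purple at (277,228)
- small green at (399,116)

The jig is at about (357,192), with its knob at (388,184). Next I measure it and check with one close crop.

```bash
cat > h.py <<'E'
import numpy as np, cv2
from cell import observe, viewer
from scipy.spatial.transform import Rotation as Rn
def cast(name,uv,z,pose=None):
    """pixels -> world points on plane z"""
    c=viewer.calibration(name); K=c["intrinsics"]; uv=np.atleast_2d(np.asarray(uv,float))
    d=np.c_[(uv-K[:2,2])/[K[0,0],K[1,1]],np.ones(len(uv))]
    if name=="wrist":
        th=np.linalg.norm(d[:,:2],axis=1); s=np.where(th>1e-9,np.sin(th)/np.maximum(th,1e-9),1)
        d=np.c_[d[:,:2]*s[:,None],np.cos(th)]
        p,q=pose; R=Rn.from_quat(q).as_matrix(); M=c["mount"]
        d=d@(R@M[:3,:3]).T; o=p+R@M[:3,3]
    else:
        d=d@c["R"]; o=-c["R"].T@c["t"]
    return (o+d*((z-o[2])/d[:,2])[:,None])[:,:2]
def grab(name,save=None):
    s=observe(); im=viewer.grab_frame(name)
    if save: cv2.imwrite(f"pics/{save}.png",im[:,:,::-1])
    return im,(s["ee_pos"],s["eef_rot"])
def mask(im,lo,hi):
    return cv2.inRange(cv2.cvtColor(im,cv2.COLOR_RGB2HSV),np.array(lo),np.array(hi))
def blob(m,near=None):
    cs=[c for c in cv2.findContours(m,cv2.RETR_EXTERNAL,cv2.CHAIN_APPROX_NONE)[0] if cv2.contourArea(c)>8]
    if near is not None:
        return min(cs,key=lambda c:np.linalg.norm(c[:,0].mean(0)-near))
    return max(cs,key=cv2.contourArea)
def rect(name,c,z,pose=None):
    """min area rectangle in world of a contour on plane z: centre, size, long-axis yaw deg"""
    p=cast(name,c[:,0],z,pose).astype(np.float32); (x,y),(w,h),a=cv2.minAreaRect(p)
    if h>w: w,h,a=h,w,a+90
    return np.round([x,y,w,h,(a+90)%180-90],1)
E
python3 - <<'E'
from h import *
im=cv2.imread("pics/top0.png")[:,:,::-1].copy()
g=mask(im,(45,80,30),(85,255,255)); g=cv2.morphologyEx(g,cv2.MORPH_CLOSE,np.ones((3,3)))
print("board",rect("top",blob(g,(224,167)),8)," spare",rect("top",blob(g,(225,225)),8))
hs=im[160:174,215:232].max(2); ys,xs=np.where(hs<65); print("heatsink",cast("top",[[xs.mean()+215,ys.mean()+160]],34),len(xs))
o=mask(im,(5,150,120),(18,255,255)); o[:170]=0;o[196:]=0;o[:,:376]=0;o[:,400:]=0
print("bar",rect("top",blob(o),99))
r=mask(im,(0,170,90),(4,255,255))|mask(im,(174,170,90),(180,255,255)); r[:,400:]=0; r[:,:300]=0;r[:160]=0;r[230:]=0
print("jaw",rect("top",blob(r),47.5))
b=mask(im,(100,120,60),(120,255,255)); 
for n in [(327,195),(385,185)]: print("blue",rect("top",blob(b,n),48))
s=im[140:230,190:420][:,:,::-1]; cv2.imwrite("pics/c1.png",cv2.resize(s,None,fx=3.4,fy=3.4,interpolation=cv2.INTER_CUBIC))
E
```

```text
board [610.4 273.3  94.5  65.   17.8]  spare [443.7 270.9  92.7  66.1   0.9]
heatsink [[602.37998328 260.07976231]] 20
bar [ 545.8 -191.7   53.1   19.5  -57.2]
jaw [ 534.7 -126.3   85.2   16.7    9.8]
blue [517.9 -25.9  46.   12.2  10.3]
blue [ 545.  -189.8   72.8   61.     9.7]
```

View pics/c1.png

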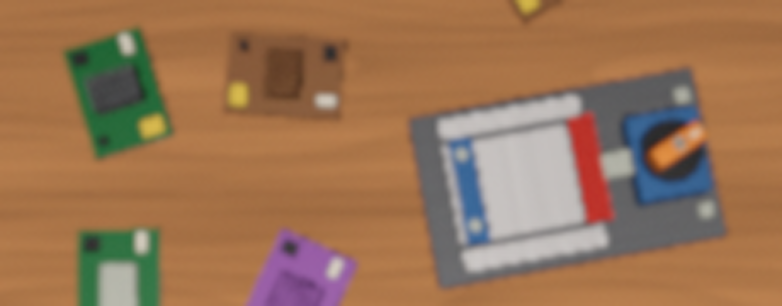

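The crop confirms it: the green board with the black finned block is at crop (115,90), which is top (224,167). Jig yaw is about 10°, and the bar's white mark points to the right, at yaw about -57°. Next I move above the board for a wrist view.

```bash
python3 -m inch '[[[0.06,-0.05,0],[0,0,-10],0.085],[[0.11,-0.09,0],[0,0,-20],0.085],[[0.16,-0.125,-0.02],[0,0,-30],0.085],[[0.21,-0.16,-0.04],[0,0,-40],0.085],[[0.255,-0.2,-0.06],[0,0,-46],0.085]]'; python3 -m inch '[[[0.045,-0.035,-0.02],[0,0,0],0.06],[[0.09,-0.066,-0.04],[0,0,0],0.06],[[0.09,-0.066,-0.06],[0,0,0],0.06],[[0.09,-0.066,-0.06],[0,0,0],0.06]]'
python3 - <<'E'
from h import *
s=observe(); print(s["clock"],s["ee_pos"],s["q"],Rn.from_quat(s["eef_rot"]).as_matrix()[:,0],s["wrist_torque"],s["grip_width"])
im,p=grab("wrist","w1")
E
```

```text
clock: 0.72
ee_pos: [505.3, 350.1, 350.1]
eef_rot: [-0.153, 0.988, -0.0, -0.0]
wrist_force: [-0.3, 0.6, 0.3]
grip_width: 84.9
clock: 1.23
ee_pos: [593.6, 285.1, 288.2]
eef_rot: [-0.155, 0.988, -0.001, -0.002]
wrist_force: [-0.9, 0.0, 0.1]
grip_width: 60.1
1.225 [593.63649476 285.09045263 288.2287565 ] [ 7.50454615e-01  2.12518242e-01  6.14385429e-02 -9.67562644e-04
 -1.42456975e+00 -4.38965921e-01] [-0.9519122  -0.30633336  0.00479958] [0.01066697 0.00883278 0.07964413] 60.05593284127481
```

View pics/w1.png

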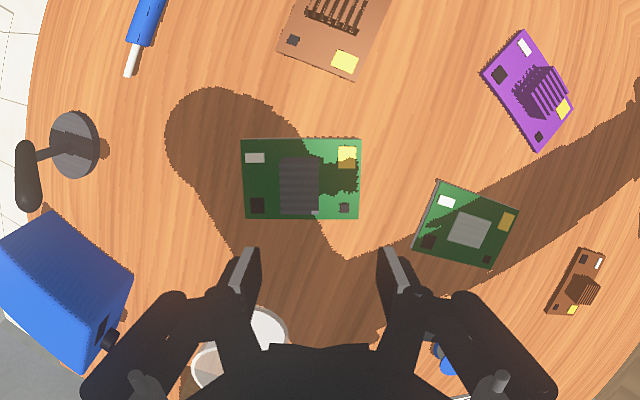

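The wrist view shows the board at (301,178), with the finned heatsink at (299,184). Now I measure it.

```bash
python3 - <<'E'
from h import *
s=observe(); p=(s["ee_pos"],s["eef_rot"])
im=cv2.imread("pics/w1.png")[:,:,::-1].copy()
g=mask(im,(45,80,20),(90,255,255)); g=cv2.morphologyEx(g,cv2.MORPH_CLOSE,np.ones((15,15)))
c=blob(g,(301,178)); print(cv2.boundingRect(c),"board",rect("wrist",c,8,p))
gr=mask(im,(0,0,0),(180,70,110)); gr[:150]=0; gr[216:]=0; gr[:,:272]=0; gr[:,325:]=0
c=blob(gr); print(cv2.boundingRect(c),"sink",rect("wrist",c,34,p))
print(cast("wrist",[[279,157],[318,157],[318,213],[279,213]],34,p))
E
```

```text
(240, 139, 122, 80) board [610.1 276.9 100.4  69.6  17.9]
(278, 157, 41, 58) sink [611.  274.9  45.4  29.9 -72. ]
[[631.30131465 257.57422065]
 [603.67519332 248.7970319 ]
 [589.99748463 291.00299005]
 [619.12579792 300.49859059]]
```

```bash
python3 -m inch '[[[0.0165,-0.008,0],[0,0,0],0.06],[[0.0165,-0.008,-0.04],[0,0,0],0.06],[[0.0165,-0.008,-0.07],[0,0,0],0.06],[[0.0165,-0.008,-0.07],[0,0,0],0.06],[[0.0165,-0.008,-0.07],[0,0,0],0.06]]'; python3 - <<'E'
from h import *
s=observe(); print(s["ee_pos"],Rn.from_quat(s["eef_rot"]).as_matrix().round(4))
E
```

```text
clock: 1.9
ee_pos: [611.1, 278.0, 223.7]
eef_rot: [-0.156, 0.988, 0.0, 0.002]
wrist_force: [-0.4, 0.7, 0.8]
grip_width: 60.2
[611.0944063  277.98377652 223.68083601] [[-9.514e-01 -3.080e-01  2.900e-03]
 [-3.080e-01  9.514e-01  1.100e-03]
 [-3.100e-03  2.000e-04 -1.000e+00]]
```

```bash
python3 -m inch '[[[0,0,0],[0,0,0],0.06],[[0,0,0],[0,0,0],0.06]]'
```

```text
clock: 2.15
ee_pos: [610.8, 277.6, 222.6]
eef_rot: [-0.156, 0.988, 0.0, 0.001]
wrist_force: [0.5, 0.5, -0.4]
grip_width: 59.9
```

```bash
python3 -m inch '[[[-0.0005,-0.0005,-0.02],[0,0,0],0.06],[[-0.0005,-0.0005,-0.036],[0,0,0],0.06],[[-0.0005,-0.0005,-0.036],[0,0,0],0.06],[[-0.0005,-0.0005,-0.036],[0,0,0],0.02],[[-0.0005,-0.0005,-0.036],[0,0,0],0.02]]' 40;  python3 -m inch '[[[0,0,0],[0,0,0],0.02],[[0,0,0],[0,0,0],0.02]]'
```

```text
clock: 2.78
ee_pos: [610.4, 277.2, 186.2]
eef_rot: [-0.156, 0.988, 0.0, 0.001]
wrist_force: [0.5, -0.0, -3.1]
grip_width: 29.3
clock: 3.02
ee_pos: [610.3, 277.1, 186.0]
eef_rot: [-0.156, 0.988, 0.0, 0.001]
wrist_force: [-0.1, 1.8, 1.7]
grip_width: 29.2
```

```bash
python3 -m inch '[[[0,0,0.02],[0,0,0],0.02],[[0,0,0.06],[0,0,0],0.02],[[0,0,0.11],[0,0,0],0.02],[[-0.01,-0.04,0.12],[0,0,-2],0.02],[[-0.03,-0.09,0.12],[0,0,-4],0.02]]';  python3 -m inch '[[[-0.015,-0.05,0],[0,0,-3],0.02],[[-0.03,-0.1,0],[0,0,-4],0.02],[[-0.04,-0.137,0],[0,0,-4],0.02],[[-0.04,-0.137,0],[0,0,-4],0.02],[[-0.04,-0.137,0],[0,0,-4],0.02]]'; python3 - <<'E'
from h import *
im,p=grab("wrist","w2"); np.savez("w2.npz",p=p[0],q=p[1]); print(p,observe()["wrist_force"],observe()["grip_width"])
E
```

```text
clock: 3.65
ee_pos: [579.7, 186.4, 307.1]
eef_rot: [-0.121, 0.993, 0.0, 0.001]
wrist_force: [0.3, -0.5, -1.9]
grip_width: 29.1
clock: 4.28
ee_pos: [539.9, 49.9, 305.6]
eef_rot: [-0.086, 0.996, 0.0, 0.0]
wrist_force: [-0.4, 0.7, -3.5]
grip_width: 29.2
(array([539.9111726 ,  49.90637658, 305.63254588]), array([-8.59509592e-02,  9.96299340e-01,  2.22186310e-04,  8.93914291e-05])) [ 0.56206122  0.08559536 -3.30385766] 28.98979910848646
```

View pics/w2.png

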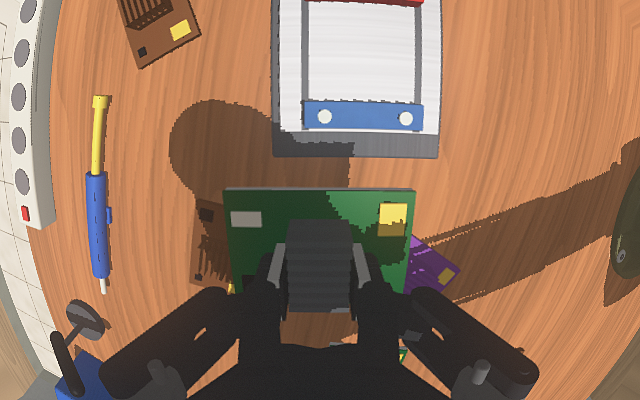

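The board is firmly held and level, and the fence is at (363,115). I move closer so the jaw comes into view too.

```bash
python3 -m inch '[[[-0.005,-0.04,0],[0,0,0],0.02],[[-0.009,-0.065,0],[0,0,0],0.02],[[-0.009,-0.065,0],[0,0,0],0.02],[[-0.009,-0.065,0],[0,0,0],0.02]]'; python3 - <<'E'
from h import *
im,p=grab("wrist","w3"); np.savez("w3.npz",p=p[0],q=p[1]); print(p[0],Rn.from_quat(p[1]).as_matrix().round(4))
b=mask(im,(100,100,40),(120,255,255)); b[:, :250]=0; b[:,460:]=0
r=mask(im,(0,150,60),(5,255,255))|mask(im,(174,150,60),(180,255,255)); r[:, :250]=0; r[:,460:]=0
g=mask(im,(45,80,20),(90,255,255)); g=cv2.morphologyEx(g,cv2.MORPH_CLOSE,np.ones((9,9)))
for n,m,z in [("blue",b,48),("red",r,47.5)]:
    for c in cv2.findContours(m,cv2.RETR_EXTERNAL,cv2.CHAIN_APPROX_NONE)[0]:
        if cv2.contourArea(c)>150: print(n,cv2.boundingRect(c),rect("wrist",c,z,p))
print("board", cv2.boundingRect(blob(g,(320,240))))
E
```

```text
clock: 4.82
ee_pos: [531.3, -14.3, 305.0]
eef_rot: [-0.087, 0.996, 0.0, -0.0]
wrist_force: [0.0, 0.5, -3.3]
grip_width: 29.2
[531.27216361 -14.265165   304.99601515] [[-9.850e-01 -1.724e-01 -4.000e-04]
 [-1.724e-01  9.850e-01  1.000e-04]
 [ 4.000e-04  2.000e-04 -1.000e+00]]
blue (289, 0, 100, 24) [ 540.7 -162.3   71.8   19.3   11.6]
red (277, 46, 123, 32) [ 534.3 -124.4   88.6   22.4    9.8]
board (223, 191, 193, 103)
```

View pics/w3.png

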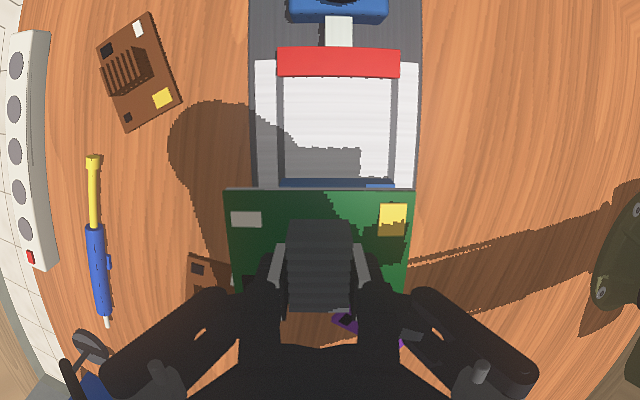

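```bash
python3 - <<'E'
from h import *
f=np.load("w2.npz"); p=(f["p"],f["q"])
im=cv2.imread("pics/w2.png")[:,:,::-1].copy()
b=mask(im,(100,100,40),(120,255,255)); b[:, :250]=0; b[:,460:]=0;b[:80]=0;b[160:]=0
c=blob(b); print(cv2.boundingRect(c),rect("wrist",c,48,p))
# fence edges along jig axes (yaw 9.8)
a=np.radians(9.8); ex=np.array([np.cos(a),np.sin(a)]); ey=np.array([-ex[1],ex[0]])
P=cast("wrist",c[:,0],48,p); print("fence u",np.percentile(P@ex,[1,99]),"v",np.percentile(P@ey,[2,98]))
f=np.load("w3.npz"); p=(f["p"],f["q"])
im=cv2.imread("pics/w3.png")[:,:,::-1].copy()
r=mask(im,(0,150,60),(5,255,255))|mask(im,(174,150,60),(180,255,255)); r[:, :250]=0; r[:,460:]=0
P=cast("wrist",blob(r)[:,0],47.5,p); print("jaw u",np.percentile(P@ex,[1,99]),"v",np.percentile(P@ey,[2,98]))
f=np.load("w2.npz"); print("camera v w2",(f["p"][:2]@ey)-81,"w3",np.load("w3.npz")["p"][:2]@ey-81, ex,ey)
E
```

```text
(304, 101, 120, 29) [517.  -25.   89.1  19.1   9.8]
fence u [461.07707522 549.73058295] v [-122.14077075 -103.04670955]
jaw u [461.01307372 549.59133904] v [-224.63702528 -202.31451251]
camera v w2 -123.71987261163403 w3 -185.4845751500057 [0.9854079 0.1702095] [-0.1702095  0.9854079]
```

```bash
python3 -m inch '[[[-0.003,-0.035,0],[0,0,0],0.02],[[-0.0055,-0.06,-0.02],[0,0,0],0.02],[[-0.0055,-0.06,-0.05],[0,0,0],0.02],[[-0.0055,-0.06,-0.063],[0,0,0],0.02],[[-0.0055,-0.06,-0.063],[0,0,0],0.02]]'; python3 -m inch '[[[0,0,0],[0,0,0],0.02],[[0,0,0],[0,0,0],0.02]]'; python3 - <<'E'
from h import *
im,p=grab("wrist","w4"); s=observe(); print(s["ee_pos"],Rn.from_quat(p[1]).as_matrix().round(4)[:,0],s["wrist_force"],s["q"][5])
r=mask(im,(0,150,60),(5,255,255))|mask(im,(174,150,60),(180,255,255)); r[:, :200]=0; r[:,460:]=0
print(cv2.boundingRect(blob(r)),rect("wrist",blob(r),47.5,p))
E
```

```text
clock: 5.5
ee_pos: [525.5, -74.4, 241.4]
eef_rot: [-0.087, 0.996, -0.0, -0.001]
wrist_force: [-0.8, -0.5, -2.0]
grip_width: 29.1
clock: 5.75
ee_pos: [525.9, -74.8, 243.4]
eef_rot: [-0.086, 0.996, -0.0, 0.001]
wrist_force: [0.0, -0.1, -2.7]
grip_width: 29.3
[525.83778245 -74.84348512 243.1685332 ] [-0.9851 -0.1722 -0.0018] [-0.502121    0.0079395  -3.64075878] -0.06483484312292713
(237, 135, 163, 41) [ 534.2 -125.5   88.6   22.     9.3]
```

View pics/w4.png

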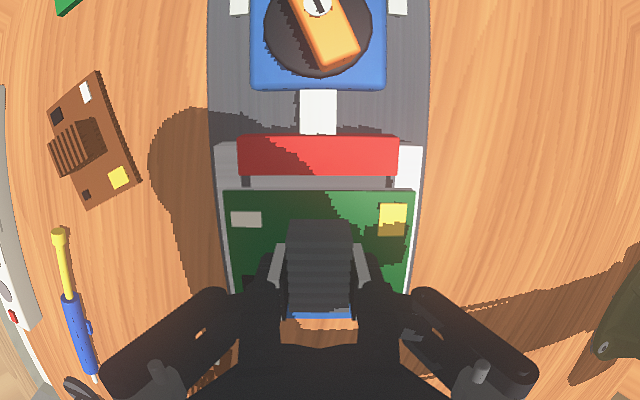

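The board is centred over the gap: its edge at row 190 is parallel to the jaw edge at row 176, both centred on column 318. I lower it gently.

```bash
python3 -m inch '[[[0,0.0003,-0.008],[0,0,0],0.02],[[0,0.0003,-0.016],[0,0,0],0.02],[[0,0.0003,-0.022],[0,0,0],0.02],[[0,0.0003,-0.024],[0,0,0],0.02],[[0,0.0003,-0.024],[0,0,0],0.02]]';python3 -m inch '[[[0,0,0],[0,0,0],0.02],[[0,0,-0.001],[0,0,0],0.02]]'
```

```text
clock: 6.42
ee_pos: [525.5, -74.8, 218.0]
eef_rot: [-0.086, 0.996, -0.0, -0.0]
wrist_force: [0.4, -0.2, -2.7]
grip_width: 29.3
clock: 6.68
ee_pos: [525.6, -74.8, 217.4]
eef_rot: [-0.086, 0.996, -0.0, 0.0]
wrist_force: [0.5, -0.0, -3.9]
grip_width: 29.3
```

```bash
python3 -m inch '[[[0,0,-0.001],[0,0,0],0.02],[[0,0,-0.001],[0,0,0],0.02]]';python3 -m inch '[[[0,0,-0.0007],[0,0,0],0.02],[[0,0,-0.0007],[0,0,0],0.02]]'
```

```text
clock: 6.92
ee_pos: [525.5, -74.8, 216.1]
eef_rot: [-0.086, 0.996, -0.0, -0.0]
wrist_force: [0.0, -0.2, -2.8]
grip_width: 29.2
clock: 7.18
ee_pos: [525.6, -74.8, 216.0]
eef_rot: [-0.086, 0.996, -0.0, 0.0]
wrist_force: [-3.6, 1.1, 1.6]
grip_width: 29.1
```

Contact is felt: Fz went from -2.8 to +1.6. I release and rise.

```bash
python3 -m inch '[[[0,0,0],[0,0,0],0.03],[[0,0,0],[0,0,0],0.04],[[0,0,0],[0,0,0],0.055],[[0,0,0],[0,0,0],0.055]]';python3 -m inch '[[[0,0,0.015],[0,0,0],0.055],[[0,0,0.05],[0,0,0],0.055],[[0,0,0.1],[0,0,0],0.055],[[0,-0.01,0.13],[0,0,0],0.055],[[0,-0.01,0.13],[0,0,0],0.055]]'; python3 - <<'E'
from h import *
im,p=grab("wrist","w5"); np.savez("w5.npz",p=p[0],q=p[1]); s=observe(); print(s["ee_pos"],s["wrist_force"],s["wrist_torque"])
g=mask(im,(45,80,20),(90,255,255)); g=cv2.morphologyEx(g,cv2.MORPH_CLOSE,np.ones((15,15)))
c=blob(g,(318,200)); print("board",cv2.boundingRect(c),rect("wrist",c,38,p))
r=mask(im,(0,150,60),(5,255,255))|mask(im,(174,150,60),(180,255,255)); r[:, :200]=0; r[:,460:]=0
print("jaw",cv2.boundingRect(blob(r)),rect("wrist",blob(r),47.5,p))
o=mask(im,(7,150,100),(18,255,255)); o[:,:260]=0;o[:,400:]=0;o[120:]=0
c=blob(o); print("bar",cv2.boundingRect(c),rect("wrist",c,99,p))
E
```

```text
clock: 7.68
ee_pos: [525.6, -74.8, 215.4]
eef_rot: [-0.086, 0.996, -0.0, 0.0]
wrist_force: [0.4, -0.5, 0.2]
grip_width: 55.1
clock: 8.3
ee_pos: [525.8, -85.3, 349.9]
eef_rot: [-0.086, 0.996, -0.0, 0.003]
wrist_force: [-0.5, -0.1, -0.1]
grip_width: 54.9
[525.59009476 -84.98291145 347.57129059] [ 0.4770851  -0.07045124 -0.56509267] [ 0.04682987  0.03182843 -0.03100667]
board (267, 159, 106, 70) [524.4 -76.6  99.1  69.1   9.4]
jaw (268, 132, 101, 26) [ 534.  -125.7   88.7   21.9    9.3]
bar (296, 31, 44, 65) [ 545.6 -190.6   45.4   16.   -56.7]
```

View pics/w5.png

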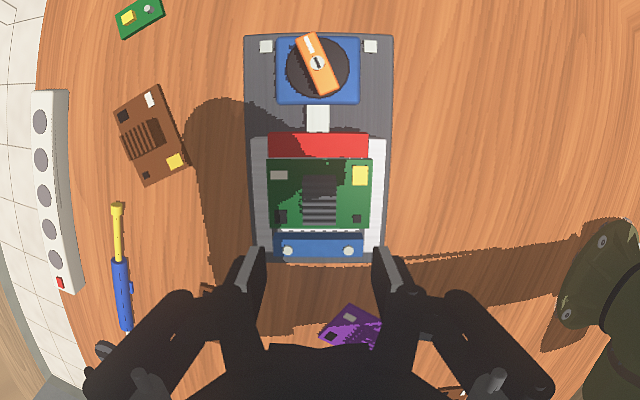

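The board lies flat in the gap at (320,193). The knob bar is at (318,63), with its mark at the upper-left end. Next I go above the knob and re-measure numerically.

```bash
python3 -m inch '[[[0.008,-0.045,0],[0,0,10],0.055],[[0.02,-0.1,-0.02],[0,0,20],0.045],[[0.02,-0.1055,-0.05],[0,0,23.4],0.045],[[0.02,-0.1055,-0.05],[0,0,23.4],0.045],[[0.02,-0.1055,-0.05],[0,0,23.4],0.045]]';python3 -m inch '[[[0,0,0],[0,0,0],0.045],[[0,0,0],[0,0,0],0.045]]'; python3 - <<'E'
from h import *
im,p=grab("wrist","w6"); s=observe(); R=Rn.from_quat(p[1]).as_matrix(); print(s["ee_pos"],np.degrees(np.arctan2(R[1,0],R[0,0])),R[:,2],s["q"],s["wrist_torque"])
o=mask(im,(7,150,60),(18,255,255)); o[:,:230]=0;o[:,400:]=0
o=cv2.morphologyEx(o,cv2.MORPH_CLOSE,np.ones((9,9)))
c=blob(o,(318,200)); print("bar",cv2.boundingRect(c),rect("wrist",c,99,p))
P=cast("wrist",c[:,0],99,p); a=np.radians(-56.7); e=np.array([np.cos(a),np.sin(a)]); n=np.array([-e[1],e[0]])
print("along",np.percentile(P@e,[1,99]),"across",np.percentile(P@n,[1,99]),"tcp",p[0][:2]@e,p[0][:2]@n)
E
```

```text
clock: 8.98
ee_pos: [545.7, -189.8, 296.5]
eef_rot: [-0.286, 0.958, -0.0, 0.0]
wrist_force: [-0.1, 0.2, -0.4]
grip_width: 45.2
clock: 9.22
ee_pos: [545.7, -189.7, 296.6]
eef_rot: [-0.287, 0.958, -0.0, 0.001]
wrist_force: [0.8, -0.3, -0.0]
grip_width: 45.3
[ 545.67360381 -189.81760302  296.32336284] -146.68169270426284 [ 1.78587406e-03 -1.80483963e-04 -9.99998389e-01] [ 1.23148080e-02 -4.73643133e-03 -1.57851744e-01  1.33699541e-04
 -1.41632127e+00  5.69118957e-01] [ 0.0497478   0.00166107 -0.03818409]
bar (304, 186, 27, 84) [ 548.3 -194.9   54.2   15.6  -56.4]
along [436.83142263 491.0063904 ] across [343.3269759  359.01185333] tcp 458.2000504591007 351.9477282624691
```

View pics/w6.png

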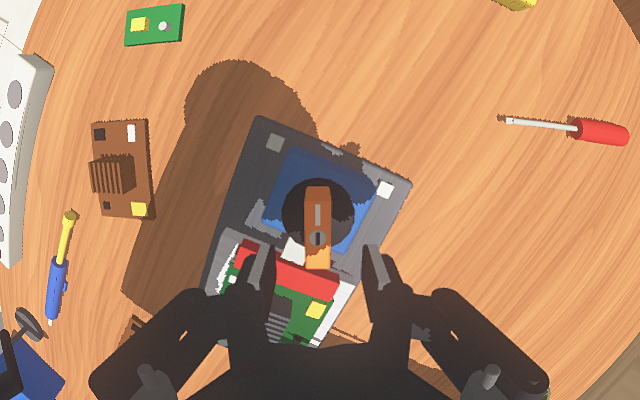

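```bash
python3 -m inch '[[[0,-0.001,-0.025],[0,0,0],0.045],[[0,-0.001,-0.045],[0,0,0],0.045],[[0,-0.001,-0.05],[0,0,0],0.045],[[0,-0.001,-0.05],[0,0,0],0.045]]';python3 -m inch '[[[0,0,0],[0,0,0],0.01],[[0,0,0],[0,0,0],0.005],[[0,0,0],[0,0,0],0.005],[[0,0,0],[0,0,0],0.005]]' 50; cat > st.py <<'E'
from h import *
s=observe(); R=Rn.from_quat(s["eef_rot"]).as_matrix()
print("yaw %.2f q6 %.1f"%(np.degrees(np.arctan2(R[1,0],R[0,0])),np.degrees(s["q"][5])),"tau6 %.3f"%s["tau"][5],"T",s["wrist_torque"].round(3),"F",s["wrist_force"].round(1),s["ee_pos"].round(1),"t",s["clock"])
E
python3 st.py
```

```text
clock: 9.78
ee_pos: [545.6, -191.3, 245.5]
eef_rot: [-0.286, 0.958, -0.0, -0.0]
wrist_force: [0.7, 0.4, 0.4]
grip_width: 45.3
clock: 10.28
ee_pos: [546.3, -190.9, 246.7]
eef_rot: [-0.287, 0.958, -0.0, 0.002]
wrist_force: [3.9, 4.5, 3.0]
grip_width: 15.1
yaw -146.68 q6 32.7 tau6 0.007 T [ 1.265 -1.338  0.007] F [3.9 4.5 3. ] [ 546.3 -190.9  246.7] t 10.275
```

```bash
python3 -m inch '[[[0.0006,0.0004,0],[0,0,-8],0.005],[[0.0006,0.0004,0],[0,0,-16],0.005],[[0.0006,0.0004,0],[0,0,-24],0.005],[[0.0006,0.0004,0],[0,0,-32],0.005],[[0.0006,0.0004,0],[0,0,-40],0.005]]'; python3 st.py; python3 - <<'E'
from h import *
im,p=grab("wrist","w7"); cv2.imwrite("pics/w7c.png",cv2.resize(im[120:340,200:440][:,:,::-1],None,fx=2.5,fy=2.5))
E
```

```text
clock: 10.9
ee_pos: [546.3, -190.8, 246.7]
eef_rot: [0.061, 0.998, -0.0, 0.001]
wrist_force: [0.5, 3.4, 6.1]
grip_width: 15.2
yaw 173.04 q6 -7.6 tau6 1.474 T [ 1.262  0.181 -0.048] F [0.5 3.4 6.1] [ 546.3 -190.8  246.7] t 10.9
```

View pics/w7c.png

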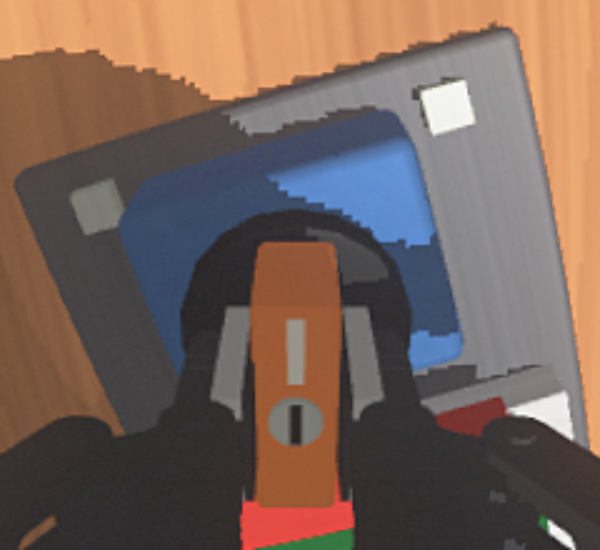

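In the crop, the mark (295,350) and the slot (295,424) are in line, both clearly visible between the fingers. I continue in smaller steps and measure the slot angle by code.

```bash
cat >> st.py <<'E'
im=viewer.grab_frame("wrist"); cx,cy=318,290
g=cv2.cvtColor(im,cv2.COLOR_RGB2GRAY)[cy-16:cy+17,cx-16:cx+17]
g=cv2.resize(g,None,fx=4,fy=4,interpolation=cv2.INTER_CUBIC).astype(float)
hsv=cv2.cvtColor(im,cv2.COLOR_RGB2HSV)[cy-16:cy+17,cx-16:cx+17]
d=((hsv[:,:,1]<90)).astype(np.uint8); d=cv2.resize(d,None,fx=4,fy=4,interpolation=cv2.INTER_NEAREST)
n,l,st_,ce=cv2.connectedComponentsWithStats(d); k=1+np.argmin(np.linalg.norm(ce[1:]-66,axis=1)-0.02*st_[1:,4]); 
x,y,w,h=st_[k,:4]; hull=cv2.fillConvexPoly(np.zeros_like(d),cv2.convexHull(np.argwhere(l==k)[:,::-1].astype(np.int32)),1)
hull=cv2.erode(hull,np.ones((9,9)))
ys,xs=np.where((hull>0)&(g<0.5*np.percentile(g[hull>0],90))); 
X=np.c_[xs,ys]-[xs.mean(),ys.mean()]; ww,V=np.linalg.eigh(X.T@X); v=V[:,1]
print("disc",w/4,h/4,"slot px",len(xs),"ratio %.1f"%np.sqrt(ww[1]/ww[0]),"angle from image vertical (cw+) %.1f"%((np.degrees(np.arctan2(v[0],-v[1]))+90)%180-90))
E
python3 st.py; python3 -m inch '[[[0,0,0],[0,0,-4],0.005],[[0,0,0],[0,0,-8],0.005],[[0,0,0],[0,0,-12],0.005],[[0,0,0],[0,0,-16],0.005]]'; python3 st.py
```

```text
yaw 172.70 q6 -7.9 tau6 0.256 T [1.157 0.034 0.008] F [0.8 3.9 5.2] [ 546.3 -190.7  246.7] t 10.95
disc 22.0 19.0 slot px 883 ratio 3.9 angle from image vertical (cw+) 0.3
clock: 11.5
ee_pos: [546.2, -190.6, 246.7]
eef_rot: [0.198, 0.98, 0.0, 0.0]
wrist_force: [-1.2, 4.0, 6.9]
grip_width: 15.2
yaw 157.20 q6 -23.4 tau6 0.545 T [1.549 0.423 0.192] F [-1.2  4.   6.9] [ 546.2 -190.6  246.7] t 11.5
disc 23.0 19.0 slot px 968 ratio 3.6 angle from image vertical (cw+) -3.3
```

Winding has begun (Tz about 0.19). The gap of roughly 10 mm means about 40 to 57° more.

```bash
python3 -m inch '[[[0,0,0],[0,0,-6],0.005],[[0,0,0],[0,0,-12],0.005],[[0,0,0],[0,0,-18],0.005],[[0,0,0],[0,0,-24],0.005],[[0,0,0],[0,0,-30],0.005]]'; python3 st.py;  python3 -m inch '[[[0,0,0],[0,0,-3],0.005],[[0,0,0],[0,0,-6],0.005]]'; python3 st.py
```

```text
clock: 12.18
ee_pos: [546.1, -190.4, 246.6]
eef_rot: [0.445, 0.895, 0.0, -0.0]
wrist_force: [-2.6, 5.4, 6.7]
grip_width: 15.0
yaw 127.14 q6 -53.5 tau6 0.883 T [2.179 0.841 0.171] F [-2.6  5.4  6.7] [ 546.1 -190.4  246.6] t 12.175
disc 22.0 19.0 slot px 973 ratio 3.7 angle from image vertical (cw+) -2.3
clock: 12.48
ee_pos: [546.0, -190.3, 246.7]
eef_rot: [0.491, 0.871, 0.0, -0.0]
wrist_force: [-1.4, 6.2, 7.5]
grip_width: 15.2
yaw 121.24 q6 -59.4 tau6 0.347 T [2.246 0.87  0.273] F [-1.4  6.2  7.5] [ 546.  -190.3  246.7] t 12.475
disc 22.0 19.0 slot px 950 ratio 3.7 angle from image vertical (cw+) -1.5
```

```bash
for i in 1; do python3 -m inch '[[[0,0,0],[0,0,-2],0.005],[[0,0,0],[0,0,-4],0.005]]' >/dev/null; python3 st.py; done;  python3 -m inch '[[[0,0,0],[0,0,-2],0.005],[[0,0,0],[0,0,-4],0.005]]' >/dev/null; python3 st.py;  python3 -m inch '[[[0,0,0],[0,0,-2],0.005],[[0,0,0],[0,0,-4],0.005]]'  >/dev/null; python3 st.py
```

```text
yaw 117.28 q6 -63.3 tau6 0.166 T [2.348 0.946 0.201] F [-2.2  6.5  7.2] [ 546.1 -190.3  246.7] t 12.775
disc 22.0 20.0 slot px 950 ratio 3.7 angle from image vertical (cw+) -1.8
yaw 113.28 q6 -67.4 tau6 0.167 T [2.459 0.891 0.199] F [-2.6  5.4  6.7] [ 546.  -190.2  246.6] t 13.075
disc 22.0 20.0 slot px 942 ratio 3.7 angle from image vertical (cw+) -1.7
yaw 109.28 q6 -71.3 tau6 0.167 T [2.527 0.893 0.251] F [-2.1  7.8  7.7] [ 546.1 -190.2  246.7] t 13.375
disc 22.0 20.0 slot px 944 ratio 3.8 angle from image vertical (cw+) -1.6
```

```bash
python3 -m inch '[[[0,0,0],[0,0,-2],0.005],[[0,0,0],[0,0,-4],0.005]]' >/dev/null; python3 st.py;  python3 -m inch '[[[0,0,0],[0,0,-2],0.005],[[0,0,0],[0,0,-4],0.005]]' >/dev/null; python3 st.py;  python3 -m inch '[[[0,0,0],[0,0,-2],0.005],[[0,0,0],[0,0,-4],0.005]]'  >/dev/null; python3 st.py
```

```text
yaw 105.28 q6 -75.3 tau6 0.167 T [2.618 0.97  0.225] F [-2.7  6.6  8.2] [ 546.1 -190.2  246.7] t 13.675
disc 22.0 20.0 slot px 926 ratio 3.6 angle from image vertical (cw+) -1.3
yaw 101.28 q6 -79.3 tau6 0.152 T [2.655 0.905 0.243] F [-2.1  7.2  8.3] [ 546.1 -190.1  246.7] t 13.975
disc 22.0 19.0 slot px 888 ratio 3.5 angle from image vertical (cw+) -2.0
yaw 97.30 q6 -83.3 tau6 -0.044 T [2.718 0.896 0.428] F [-2.5  7.   7.1] [ 546.1 -190.1  246.7] t 14.275
disc 22.0 20.0 slot px 937 ratio 3.6 angle from image vertical (cw+) -6.4
```

Torque is climbing and the slot has started to lag, so the board is clamped. I use 2° steps from here.

```bash
python3 -m inch '[[[0,0,0],[0,0,-1],0.005],[[0,0,0],[0,0,-2],0.005]]' >/dev/null; python3 st.py;  python3 -m inch '[[[0,0,0],[0,0,-1],0.005],[[0,0,0],[0,0,-2],0.005]]' >/dev/null; python3 st.py;  python3 -m inch '[[[0,0,0],[0,0,-1],0.005],[[0,0,0],[0,0,-2],0.005]]'  >/dev/null; python3 st.py
```

```text
yaw 95.34 q6 -85.3 tau6 -0.254 T [2.712 0.902 0.456] F [-2.4  7.   7.7] [ 546.1 -190.1  246.7] t 14.575
disc 22.0 20.0 slot px 956 ratio 3.6 angle from image vertical (cw+) -9.1
yaw 93.33 q6 -87.3 tau6 -0.164 T [2.788 0.973 0.31 ] F [-2.7  7.3  6.7] [ 546.1 -190.   246.7] t 14.875
disc 22.0 20.0 slot px 978 ratio 3.6 angle from image vertical (cw+) -11.1
yaw 91.31 q6 -89.3 tau6 0.108 T [2.872 0.956 0.046] F [-2.1  7.8  7.6] [ 546.1 -190.   246.6] t 15.175
disc 22.0 20.0 slot px 956 ratio 3.7 angle from image vertical (cw+) -14.1
```

The torque peaked at about 0.46 N m and has fallen to 0.05, with the slot at -14°, so it is going over the click. I ease to the detent at 24°.

```bash
python3 -m inch '[[[0,0,0],[0,0,-1.5],0.005],[[0,0,0],[0,0,-3],0.005]]' >/dev/null; python3 st.py;  python3 -m inch '[[[0,0,0],[0,0,-1.5],0.005],[[0,0,0],[0,0,-3],0.005]]' >/dev/null; python3 st.py;  python3 -m inch '[[[0,0,0],[0,0,-1],0.005],[[0,0,0],[0,0,-2],0.005]]'  >/dev/null; python3 st.py
```

```text
yaw 88.28 q6 -92.3 tau6 0.271 T [ 2.956  0.923 -0.049] F [-2.5  8.6  7.3] [ 546.1 -190.   246.7] t 15.475
disc 22.0 20.0 slot px 1042 ratio 3.6 angle from image vertical (cw+) -29.6
yaw 85.28 q6 -95.3 tau6 0.271 T [2.979 0.905 0.01 ] F [-2.1  7.8  8.7] [ 546.1 -190.   246.6] t 15.775
disc 22.0 20.0 slot px 1040 ratio 3.7 angle from image vertical (cw+) -29.7
yaw 83.30 q6 -97.3 tau6 0.178 T [3.061 0.881 0.047] F [-2.3  6.6  7.5] [ 546.1 -190.   246.7] t 16.075
disc 22.0 20.0 slot px 1049 ratio 3.5 angle from image vertical (cw+) -29.5
```

The click has passed. Torque is near zero and the slot-to-mark angle is steady at about -29° in the oblique image (roughly 26° true). I stop turning, release and rise.

```bash
python3 -m inch '[[[0,0,0],[0,0,0],0.02],[[0,0,0],[0,0,0],0.03],[[0,0,0],[0,0,0],0.045],[[0,0,0],[0,0,0],0.045],[[0,0,0],[0,0,0],0.045]]' |grep -v rot; python3 -m inch '[[[0,0,0.02],[0,0,0],0.045],[[0,0,0.05],[0,0,0],0.045],[[0,0,0.06],[0,0,0],0.045],[[0,0,0.06],[0,0,0],0.045],[[0,0,0.06],[0,0,0],0.045]]'|grep -v rot; python3 - <<'E'
from h import *
im,p=grab("wrist","w8"); np.savez("w8.npz",p=p[0],q=p[1])
cv2.imwrite("pics/w8c.png",cv2.resize(im[130:350,190:450][:,:,::-1],None,fx=3,fy=2.7,interpolation=cv2.INTER_CUBIC))
E
```

```text
clock: 16.75
ee_pos: [546.1, -191.0, 245.3]
wrist_force: [0.3, 0.5, -0.5]
grip_width: 44.9
clock: 17.38
ee_pos: [545.9, -190.8, 304.4]
wrist_force: [-0.1, 0.4, -0.2]
grip_width: 44.7
```

View pics/w8c.png

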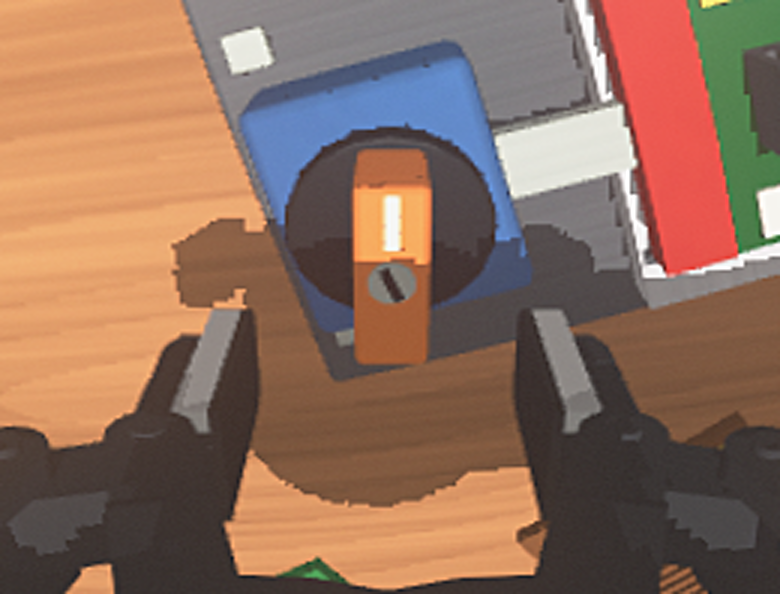

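The crop shows the mark at (392,222) and the slot tilted about 25° counter-clockwise at (392,283), so one click has slipped and the red jaw is against the board. I check the board against the fence from above.

```bash
python3 -m inch '[[[0.01,0.02,0.04],[0,0,0],0.045],[[0.03,0.065,0.05],[0,0,0],0.045],[[0.054,0.115,0.05],[0,0,0],0.045],[[0.054,0.115,0.05],[0,0,0],0.045],[[0.054,0.115,0.05],[0,0,0],0.045]]'|grep ee_pos; python3 - <<'E'
from h import *
a=np.radians(9.8); ex=np.array([np.cos(a),np.sin(a)]); ey=np.array([-ex[1],ex[0]])
im,p=grab("wrist","w9")
g=cv2.morphologyEx(mask(im,(45,80,20),(90,255,255)),cv2.MORPH_CLOSE,np.ones((15,15)))
r=mask(im,(0,150,60),(5,255,255))|mask(im,(174,150,60),(180,255,255)); b=mask(im,(100,100,40),(120,255,255))
for n,m,z,q in [("board",g,38,(524,-75)),("jaw",r,47.5,(533,-118)),("fence",b,48,(517,-25))]:
    cs=[c for c in cv2.findContours(m,cv2.RETR_EXTERNAL,cv2.CHAIN_APPROX_NONE)[0] if cv2.contourArea(c)>150]
    c=min(cs,key=lambda c:np.linalg.norm(rect("wrist",c,z,p)[:2]-q)); P=cast("wrist",c[:,0],z,p)
    print(n,cv2.boundingRect(c),rect("wrist",c,z,p),"u",np.percentile(P@ex,[1,99]).round(1),"v",np.percentile(P@ey,[2,98]).round(1))
# bar/slot angle, seen in w8, cast to the bar's top
f=np.load("w8.npz"); p=(f["p"],f["q"]); w=cast("wrist",[[190+383/3,130+265/2.7],[190+400/3,130+301/2.7],[190+392/3,130+196/2.7],[190+392/3,130+248/2.7]],99,p)
t=[np.degrees(np.arctan2(*(w[i]-w[j])[::-1])) for i,j in [(0,1),(2,3)]]; print("slot",t[0],"mark",t[1],"cw slip",t[0]-t[1])
cv2.imwrite("pics/w9c.png",cv2.resize(im[100:360,180:480][:,:,::-1],None,fx=2.2,fy=2.2))
E
```

```text
ee_pos: [600.1, -75.8, 354.4]
board (266, 43, 102, 122) [523.2 -69.2  99.2  70.1  10. ] u [454.2 553.1] v [-192.  -122.4]
jaw (243, 70, 52, 100) [ 532.1 -113.8   89.1   22.2    9.9] u [460.6 549.3] v [-213.7 -191.9]
fence (342, 42, 47, 100) [516.7 -25.3  88.9  19.9   9.7] u [460.4 549.1] v [-122.6 -103.1]
slot -165.5591687859999 mark 173.49243181700223 cw slip -339.05160060300216
```

View pics/w9c.png

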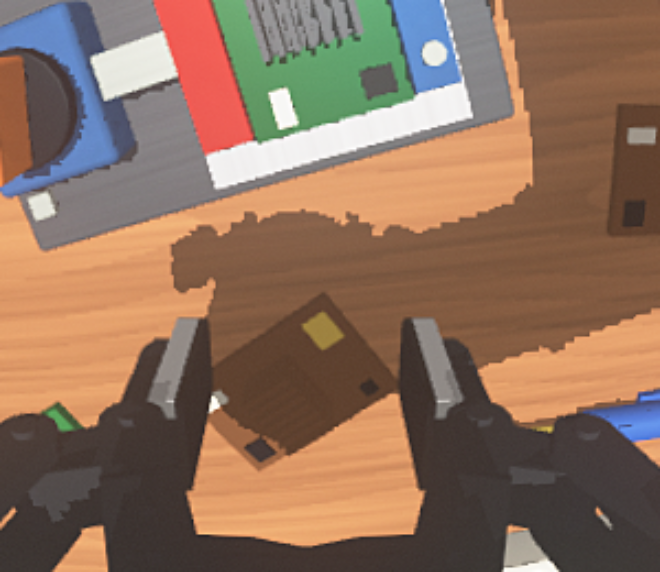

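The board's edges (v -192.0 and -122.4) coincide with the jaw face (-191.9) and the fence face (-122.6). It is square to within about 0.3° and 1.2 mm off the middle in x. The slip is about 21 to 26°, which is one click. I hand in.

```bash
python3 -c "
from cell import job; print(job.hand_in())"
```

```text
the job is handed in; nothing more can be done
None
```

The green board with the finned heatsink is clamped in the jig, the knob was stopped after its first click, and I handed the job in at about 18 s of the 72 s. No verdict was reported.

- **Placing:** I lifted the board by its heatsink and set it on the bed until I felt light contact, a change of about 4 N at the wrist. After I let go, it lay between jaw and fence, parallel to them.
- **Clamping:** I turned the knob clockwise by about 130°. The torque held near 0.2 N m while the jaw wound in, rose to about 0.46 N m, then fell to about zero at the click. I had turned about 8° further when I stopped, with the torque still near zero, then released the knob.
- **Board at the end:** In the last wrist picture its edges met the jaw and fence faces within about 0.2 mm. It was square to the fence within 0.3° and about 1.2 mm off the middle in x.
- **Slip at the end:** Two measurements disagreed slightly. The slot-to-mark angle came out at about 21° from hand-picked pixels and about 26° from the slot's tilt in the picture. Both fit one click and lie within 14.5 to 40°.
- **Not measured directly:** I inferred the clamping forces on the board from the torque and the closed gaps. I did not check the bystanders in a final overall view, but no move went near them below travel height.

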